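# Snap the setting block into its latch rack

### The job

Put the loose steel setting block (the one with three holes, not the wooden offcuts) away in the empty slot of the two-slot rack. Lay it lengthwise over the slot, holes up, and press it straight down past the spring latch until it lies flat on the slot floor and the latch snaps back out over it, then let go.

Things in the scene. Friction and masses are not known exactly. Their poses are not given: they have to be found in the camera images.
- setting_block: Ground grey steel block, three holes in its top, 36 x 62 x 24 mm (own x, y, z), 0.27 to 0.45 kg, lying loose and flat on the bench. Origin: centre of its underside; y along the 62 mm, z up. Grasp across the 36 mm (its x) from above. Two wooden offcuts of like shape (34x75x20, 30x50x16 mm) lie near and are not wanted; the three may swap places.
- rack: Fixed aluminium base, 130 x 205 x 10 mm, origin under its centre, x away from the robot, with two like slots 100 mm apart side by side along its y. One already holds a setting block (fixed), the other is empty; either may be the left one. At the far (+x) end of each slot stands a spring latch, up to 63 mm above the bench.
- slot_free: The empty slot. Origin: centre of its pocket floor, 13 mm above the bench; x along its length to the latch, z up. The block lies with its y along slot x (either way round). Pocket 67 (x) x 41 mm (y), 2.5 mm clear each side; end stops and corner guides 12 mm high, then flared 4 mm wider up to 20 mm. Long sides open for fingers at x -20 to 20 mm. Latch housing x 37 to 65, knob to 78 mm.
- latch_free (a joint): Catch of the empty slot, sliding along slot x: 0 = out, tip at slot x 24 mm, underside 26 mm above the floor (2 mm over a seated block); grows to 0.014 m as pressed back to +x. Above the tip its face slopes back to x 36 mm at height 50 mm, so a block pressed down drives it back. Spring 2 N + 200 N/m; takes about 4 to 8 N down; it snaps back to 0 once the block is home.
Not all that is in view belongs to the job. Leave any blue or yellow look-alike of the setting_block alone.

How it is judged:
By the outcome, as a careful person would: the job done as asked, in the order asked, and still so for the second after the job is handed in, with the robot touching nothing.
It also fails if it takes over 40 s, if anything falls off the work surface, if the arm or the gripper's body presses on something with over 40 N, if the wrist force passes 120 N, or if a joint passes its speed limit or range.

### The arm

A 6-joint arm with a two-finger parallel gripper is mounted at the origin on a cart in front of the work surface, level with it; the furniture and walls round the work are solid. World frame = base frame: x ahead of the robot, y to its left, z up, the work surface at z = 0. Lengths are in mm, angles in rad, forces in N, time in s.
With the tool pointing down it reaches from about 400 to 925 mm from the base axis. Payload 12.5 kg.
Tool frame: the origin (TCP) lies on the front face of the gripper's body, between the roots of the fingers; the fingertips stand 78 mm ahead of it and the grasp point (between the pads) lies 59 mm ahead of it (env.nose_length is the distance from the TCP to the fingertips, in mm); z points along the fingers, y is the line along which they close (so a half turn about z gives the same grasp; the last joint's range is limited). The gripper opens to 95 mm and grips with 3 to 60 N. Pads are 20 mm wide; open, the fingers measure 119 mm over their backs; the gripper's body (75 mm by 180 mm) begins 59 mm behind the grasp point.
Start: joints at [-0.106, 0.491, 1.559, -0, 1.092, -0.106], TCP at [625.01, 0.022, 292.261] pointing down, gripper open.
Joint ranges: [-3.1, 3.1], [-0.84, 2.19], [0.05, 2.79], [-1.13, 4.28], [0.06, 2.93], [-2.69, 2.69]. Speed limits (rad/s): [2.22, 2.22, 2.79, 3.14, 3.14, 3.14].

### API

Orientations are given as [roll, pitch, yaw] about the fixed x, y, z axes, in that order (R = Rz(yaw) Ry(pitch) Rx(roll)).
In Python, from cell import env gives the robot as it stands.
- The arm moves only by the tool jog_arm, never from a script. Its argument "motion" is a list of rows, each a list of 7 numbers: the turn, a rotation vector about the tool's x, y, z in degrees, then the shift along the tool's x, y, z in mm, then the finger opening in mm, from 0 to 95.1. In form: [[wx, wy, wz, x, y, z, hand], ...]. A call has 1 to 10 rows; each row shifts and turns the commanded pose from where the row before left it, along the tool's axes as they then stand; what a row does not reach is not made up. A row lasts 1/8 s, in which the tool goes at most 62.5 mm and 10.7 degrees, less where a joint would pass 70% of its speed; a pose out of reach is approached as far as the arm can. A call is refused whole if a number of a shift passes 62.5 or a number of a turn 10.7, either way. A call with a gripper value outside its range is refused whole. The fingers move at their own pace and stop on an object; the grip force is fixed at half the most. Time passes only in rows, so rows that do not move let the fingers close. It gives the time, the measured TCP pose, the force, the opening and the grip force at its end, in the units of the state.
- env.state(): the state, without advancing time (a new reading comes with each control period).
- env.read_camera(name): name is "scene" or "side" or "wrist"; returns a dict with "color" (400x640x3 uint8, red, green, blue), "z_map" (400x640 float32, mm along the optical axis (not along the pixel's ray), 0 where there is no reading), "camera_matrix" (3x3 intrinsics, pixels), "world_to_cam" (4x4, takes a point from world to camera coordinates). Camera axes: x right, y up, looking along -z (the intrinsics and any distortion apply to the point x, -y, -z); pixel columns grow to the right and rows downward; lengths in mm; the calibration is good to about 2 mm. A picture is of the moment at which its call begins.
- env.job_done(): hands the job in; it is judged then, once.
Trained networks look in the newest picture that a camera, given by its name, has taken for a name from the list of things; names that differ only in an ending like _2 or _b are one class to them, and where a whole thing is asked for, a point or a joint stands for the part that bears it (a point fixed in the world has none). Each returns a list of dicts, best first, with "score" (0 to 1); they miss things now and then, are a little off and sometimes report something else, mostly with a low value. They report only what shows in the picture. A call takes as long as a camera call. They do not tell look-alikes from the thing itself.
- env.recognise(camera, thing): "location" ([column, row] in pixels, amid what is visible of it).
The state is a dict: "t": time; "joints": joint angles; "qvel": joint speeds; "tau": joint torques, N m; "eef_pos": TCP position; "tcp_rot": TCP orientation; "ft_force": force on the tool from outside, world axes, zero at the start; "moment": the same for the moment, N m; "opening": opening from 0.0 (shut) to 1.0 (fully open); "grip_force": force on a finger pad.
Only numpy, scipy, OpenCV 4.12 (cv2) and the standard library are available. Lean on these libraries where they do the work, as an engineer would, in place of code of your own. Each camera call takes 0.05 s, during which the arm holds its last target. There are 200 camera calls.

## Working session

There is one attempt and no reset: what is moved stays moved. The work goes in short steps, Python scripts to look and compute and a tool call to move; the robot and the scene stay as the last step left them, time stands still between calls to the robot, and variables do not carry over. Pictures are saved under pics/ and viewed, at most 10 in all, crops included, and the job is handed in when it is done.

Besides the shell and the picture viewer there is one more tool, called as name(argument=value, ...), one argument or row to a line, values as JSON. jog_arm: Moves the arm, as the interface text tells. Its arguments: {"type":"object","properties":{"motion":{"type":"array"}},"required":["motion"]}

```bash
mkdir -p pics; cat > h.py <<'E'
import numpy as np,cv2
from cell import env
def grab(n):
    d=env.read_camera(n); return d
def world(d):
    K=d["camera_matrix"];z=d["z_map"].astype(float);v,u=np.mgrid[:400,:640]
    p=np.stack([(u-K[0,2])/K[0,0]*z,-(v-K[1,2])/K[1,1]*z,-z,np.ones_like(z)],-1)
    w=p@np.linalg.inv(d["world_to_cam"]).T
    w=w[...,:3]; w[z==0]=np.nan; return w
def save(d,n): cv2.imwrite("pics/"+n,d["color"][...,::-1])
E
python3 - <<'E'
from h import *
print(env.state())
for n in ["scene","wrist"]:
    d=grab(n);save(d,n+"1.png");w=world(d);np.save(n+".npy",w)
    for t in ["setting_block","rack","slot_free","latch_free"]:
        for r in env.recognise(n,t)[:4]:
            c,q=map(int,r["location"]);print(n,t,r["score"],c,q,w[q,c].round(1))
E
```

```text
{'t': 0.0, 'joints': array([-1.05615258e-01,  4.91559354e-01,  1.55945005e+00,  5.63099770e-06,
        1.09166766e+00, -1.05601162e-01]), 'qvel': array([-0.00027375,  0.00024581,  0.00072347, -0.00071001, -0.00078766,
       -0.00184427]), 'tau': array([-9.52334158e-04, -6.12640929e+01, -2.58175153e+01,  6.92750537e-02,
        4.83079045e-02, -1.38641695e-05]), 'eef_pos': array([6.24848177e+02, 3.02579734e-02, 2.91661614e+02]), 'tcp_rot': array([-3.14051480e+00, -1.19269405e-04,  1.57077957e+00]), 'ft_force': array([ 0.29736842, -0.09530671, -0.66098398]), 'moment': array([-0.04122849,  0.01425313, -0.02377482]), 'grip_force': 0.0, 'opening': 0.9978754382409933}
scene setting_block 0.86 345 222 [420.4 131.5  24.8]
scene setting_block 0.85 383 270 [321.5 190.5  23.8]
scene setting_block 0.84 364 319 [312.9 280.6  15.1]
scene rack 0.88 282 152 [619.   21.6  14.3]
scene slot_free 0.58 268 153 [642.6  37.8  13.7]
wrist setting_block 0.82 20 14 [335.9 171.2  24.9]
wrist setting_block 0.8 126 69 [432.4 121.   24.2]
wrist rack 0.64 317 182 [627.5   1.9  10. ]
wrist latch_free 0.76 348 144 [657.5  47.7  55.3]
```

View pics/scene1.png

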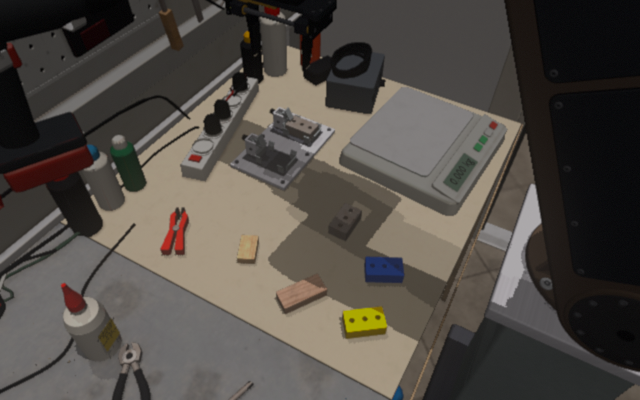

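View pics/wrist1.png

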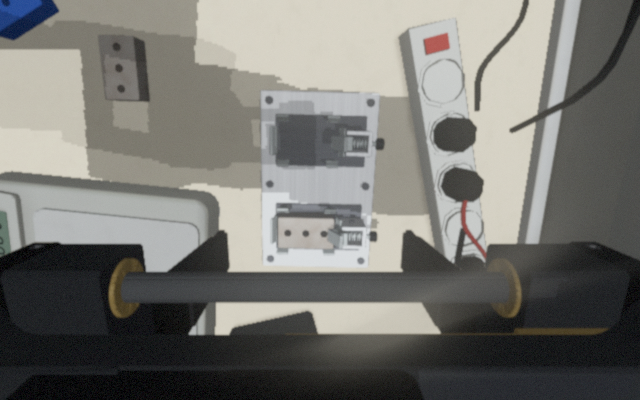

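Candidates (scene view): the grey block at (345,222), the blue one at (383,270), the yellow one at (364,319), and the wooden offcuts at (248,248) and (301,293). The grey three-hole block fits the description. I'll confirm it in a crop. The free slot is the left one (wrist view, about (310,140)).

```bash
python3 - <<'E'
from h import *
im=cv2.imread("pics/wrist1.png")
cv2.imwrite("pics/crop1.png",cv2.resize(im[20:280,80:400],None,fx=2.3,fy=2.3,interpolation=cv2.INTER_CUBIC))
for n in ["scene","wrist"]:
    w=np.load(n+".npy")
    def rect(c,r,zl,zh,l,full=False):
        m=(abs(w[...,0]-c[0])<r[0])&(abs(w[...,1]-c[1])<r[1])&(w[...,2]>zl)&(w[...,2]<zh)
        p=w[m]; print(n,l,len(p),cv2.minAreaRect(p[:,:2].astype(np.float32)),np.median(p[:,2]), p[:,:2].min(0),p[:,:2].max(0))
    rect((425,125),(60,60),20,28,"block")
    rect((625,0),(90,130),7.5,12,"plate")
    rect((620,-50),(60,40),34,40,"fixedblock")
    rect((625,50),(60,45),30,36,"tops")
E
```

```text
scene block 557 ((424.8699035644531, 121.64625549316406), (65.31446075439453, 36.786705017089844), 88.19451904296875) 24.40999849548848 [406.38865545  89.22488615] [443.8491939  154.39371118]
scene plate 1712 ((628.176513671875, -1.658294677734375), (207.60589599609375, 132.309326171875), 88.33301544189453) 10.468334380982583 [ 560.67658636 -106.23637214] [696.6878506  103.38193082]
scene fixedblock 377 ((626.5316162109375, -50.8018798828125), (52.37687683105469, 104.98445892333984), 88.67281341552734) 37.29449107053608 [574.05827716 -76.51190282] [679.25147716 -23.66136764]
scene tops 118 ((628.98193359375, 48.04283142089844), (56.187191009521484, 104.57164764404297), 88.9123764038086) 32.73754493094009 [576.96131262  19.76521527] [681.50311814  76.86600446]
wrist block 2263 ((424.67657470703125, 121.84835815429688), (61.953704833984375, 37.129127502441406), 88.58671569824219) 23.638849581136697 [405.75419436  90.83147929] [443.87362848 153.07777749]
wrist plate 10792 ((627.6209106445312, -1.635162353515625), (204.95008850097656, 129.88449096679688), 88.53897857666016) 9.804507255776912 [ 560.21599495 -104.68075564] [694.91932167 102.28933128]
wrist fixedblock 1628 ((630.9097900390625, -51.57148742675781), (36.64509201049805, 93.7761459350586), 88.52220153808594) 36.67990057704313 [583.64135696 -70.00208989] [678.10248505 -32.44106425]
wrist tops 376 ((627.8759155273438, 48.37845230102539), (54.09575271606445, 102.46324157714844), 88.06130981445312) 32.106854398869956 [576.63511119  20.78466232] [679.51597506  75.69048816]
```

View pics/crop1.png

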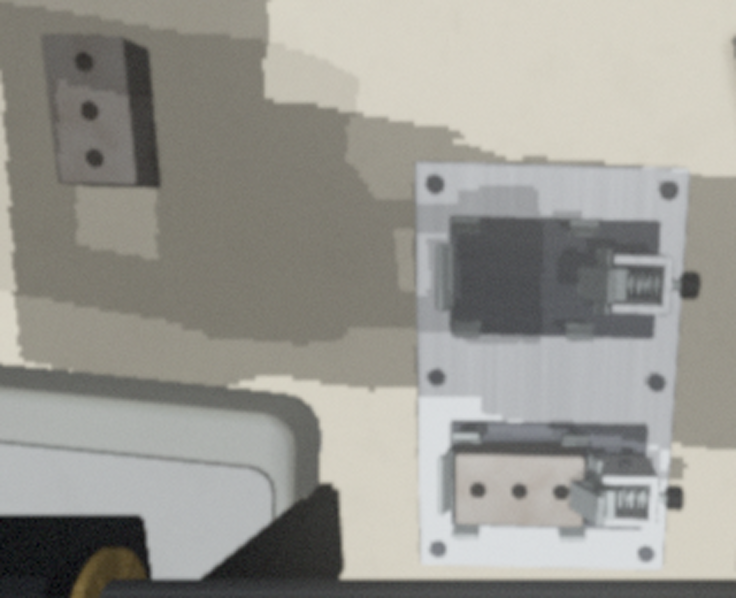

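The crop confirms it: grey steel, three holes, at crop (90,110). The free slot with its latch is at crop (560,280). Moving over the block.

jog_arm(
  motion=[
    [0, 0, 1.5, 30.5, -50, 0, 95],
    [0, 0, 0, 30.5, -50, 0, 95],
    [0, 0, 0, 30.5, -50, 0, 95],
    [0, 0, 0, 30.5, -50, 0, 95],
    [0, 0, 0, 0, 0, 50, 95],
    [0, 0, 0, 0, 0, 50, 95],
    [0, 0, 0, 0, 0, 0, 95],
    [0, 0, 0, 0, 0, 0, 95],
  ],
)

```text
t: 1.5
eef_pos: [428.1, 125.9, 193.5]
tcp_rot: [3.14, -0.0, 1.545]
ft_force: [-0.7, 0.9, -0.4]
opening: 0.999
grip_force: 0.0
```

jog_arm(
  motion=[
    [0, 0, 0, -4, -3.5, 35, 95],
    [0, 0, 0, 0, 0, 35, 95],
    [0, 0, 0, 0, 0, 30, 95],
    [0, 0, 0, 0, 0, 11, 95],
    [0, 0, 0, 0, 0, 0, 95],
    [0, 0, 0, 0, 0, 0, 95],
  ],
)

```text
t: 2.25
eef_pos: [424.4, 122.1, 82.5]
tcp_rot: [3.14, -0.0, 1.545]
ft_force: [0.0, 0.1, 0.2]
opening: 1.002
grip_force: 0.0
```

```bash
python3 - <<'E'
from h import *
s=env.state();print(s["eef_pos"],s["tcp_rot"],s["ft_force"])
d=grab("wrist");w=world(d);print(np.linalg.inv(d["world_to_cam"])[:3,3]-s["eef_pos"])
m=(abs(w[...,0]-425)<30)&(abs(w[...,1]-122)<50)&(w[...,2]>21)&(w[...,2]<27)
p=w[m];print(len(p),cv2.minAreaRect(p[:,:2].astype(np.float32)) if len(p) else 0)
E
```

```text
[424.42651815 122.08433351  82.46781234] [ 3.13955979e+00 -2.92626935e-04  1.54466659e+00] [0.04952808 0.12778641 0.23157534]
[ 1.34008743 67.85127956 92.17411203]
5915 ((424.25347900390625, 122.16262817382812), (62.55881118774414, 36.16557312011719), 88.3724365234375)
```

jog_arm(
  motion=[
    [0, 0, 0, 0, 0, 0, 30],
    [0, 0, 0, 0, 0, 0, 30],
    [0, 0, 0, 0, 0, 0, 30],
    [0, 0, 0, 0, 0, 0, 30],
    [0, 0, 0, 0, 0, 0, 30],
    [0, 0, 0, 0, 0, 0, 30],
  ],
)

```text
t: 3.05
eef_pos: [423.9, 122.0, 81.2]
tcp_rot: [3.142, 0.0, 1.545]
ft_force: [-0.5, 0.3, -0.5]
opening: 0.425
grip_force: 0.0
```

jog_arm(
  motion=[
    [0, 0, 0, 0, 0, 0, 30],
    [0, 0, 0, 0, 0, 0, 30],
    [0, 0, 0, 0, 0, 0, 30],
  ],
)

```text
t: 3.42
eef_pos: [423.9, 122.0, 81.2]
tcp_rot: [3.141, -0.0, 1.545]
ft_force: [1.2, 0.5, -1.6]
opening: 0.376
grip_force: 30.0
```

jog_arm(
  motion=[
    [0, 0, 0, 0, 0, -20, 30],
    [0, 0, 0, 0, 0, -50, 30],
    [0, 0, 0, 0, 0, -50, 30],
    [0, 0, 0, -26, 40, 0, 30],
    [0, 0, 0, -26, 40, 0, 30],
    [0, 0, 0, -26, 40, 0, 30],
    [0, 0, 10, 0, 0, 0, 30],
    [0, 0, 10, 0, 0, 0, 30],
    [0, 0, 10, 0, 0, 0, 30],
    [0, 0, 10, 0, 0, 0, 30],
  ],
)

```text
t: 4.68
eef_pos: [541.3, 40.9, 200.7]
tcp_rot: [-3.14, 0.001, 0.841]
ft_force: [0.5, 0.1, -3.8]
opening: 0.375
grip_force: 30.0
```

jog_arm(
  motion=[
    [0, 0, 10, 0, 0, 0, 30],
    [0, 0, 10, 0, 0, 0, 30],
    [0, 0, 10, 0, 0, 0, 30],
    [0, 0, 10, 0, 0, 0, 30],
    [0, 0, 10, 0, 0, 0, 30],
    [0, 0, 0, 0, 0, 0, 30],
    [0, 0, 0, 0, 0, 0, 30],
  ],
)

```text
t: 5.55
eef_pos: [541.5, 40.9, 201.0]
tcp_rot: [-3.142, 0.001, -0.022]
ft_force: [-0.8, 0.1, -4.0]
opening: 0.379
grip_force: 30.0
```

```bash
python3 - <<'E'
from h import *
s=env.state();print(s["eef_pos"],s["tcp_rot"],s["ft_force"],s["opening"],s["grip_force"])
d=grab("wrist");w=world(d);np.save("w2.npy",w)
save(d,"wrist2.png")
e=s["eef_pos"]
def rect(m,l):
    p=w[m]
    if len(p): print(l,len(p),cv2.minAreaRect(p[:,:2].astype(np.float32)),np.median(p[:,2]))
X,Y,Z=w[...,0],w[...,1],w[...,2]
rect((abs(X-625)<100)&(abs(Y)<130)&(Z>7)&(Z<12),"plate")
rect((abs(X-615)<33)&(abs(Y+52)<30)&(Z>34)&(Z<39),"fixed")
rect((abs(X-625)<60)&(abs(Y-48)<35)&(Z>29)&(Z<36),"guides")
rect((abs(X-612)<45)&(abs(Y-48)<28)&(Z>11.8)&(Z<14.5),"floor")
m=(abs(X-e[0])<50)&(abs(Y-e[1])<25)&(Z>110)&(Z<160)
rect(m,"held")
E
```

```text
[541.54923476  40.91053972 200.98518419] [-3.14156842e+00  7.02797522e-04 -2.23485590e-02] [-0.77737073  0.14620951 -3.98241819] 0.37854831254640875 29.999399185180664
plate 21552 ((627.5806274414062, -1.0025482177734375), (205.24327087402344, 130.15589904785156), 88.40814208984375) 9.788838601545535
fixed 3713 ((614.0009765625, -53.96125411987305), (43.409332275390625, 62.361732482910156), 88.13488006591797) 36.663269720488415
guides 883 ((627.2654418945312, 48.726524353027344), (53.84230041503906, 101.52189636230469), 88.42912292480469) 31.83802023776144
floor 4839 ((617.5669555664062, 48.487335205078125), (55.03548049926758, 78.77820587158203), 89.92788696289062) 12.843762846822074
held 7869 ((541.40283203125, 41.127864837646484), (49.94772720336914, 62.640865325927734), 88.99193572998047) 143.29581912022633
```

View pics/wrist2.png

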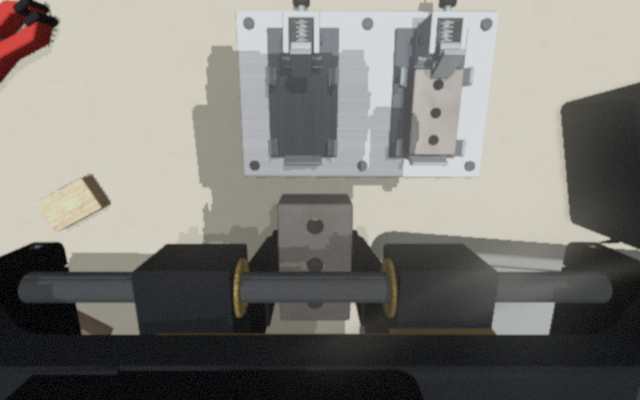

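The view shows the block held straight at (315,258), the free slot at (303,110), and the stored block at (436,110) beside it. Next I'll refine the slot x from the stops and the stored block.

```bash
python3 - <<'E'
import numpy as np
w=np.load("w2.npy").reshape(-1,3);w=w[~np.isnan(w[:,0])]
a=np.radians(-1.6);R=np.array([[np.cos(a),np.sin(a)],[-np.sin(a),np.cos(a)]])
q=(w[:,:2]-[613,49.1])@R.T;z=w[:,2]
def f(l,m): 
    p=q[m];print(l,m.sum(),np.percentile(p,[1,50,99],axis=0).round(1).tolist() if m.any() else "")
x,y=q.T
f("fixed near half",(abs(y+100)<28)&(x<15)&(x>-36)&(z>35.5)&(z<38.5))
f("fixed mid x<0",(abs(y+100)<25)&(abs(x)<9)&(z>35.5)&(z<38.5))
f("near stop top",(abs(y)<15)&(x<-25)&(z>31)&(z<35))
f("near stop mid",(abs(y)<15)&(x<-25)&(z>16)&(z<24))
f("+y guides",(y>15)&(y<35)&(abs(x)<34)&(z>30)&(z<35))
f("-y guides",(y<-15)&(y>-35)&(abs(x)<34)&(z>30)&(z<35))
f("knob/housing",(abs(y)<20)&(x>36)&(x<90)&(z>20))
f("catch",(abs(y)<15)&(x>10)&(x<36)&(z>36))
E
```

```text
fixed near half 2413 [[-26.5, -117.0], [-5.5, -99.7], [14.6, -82.0]]
fixed mid x<0 1041 [[-8.5, -117.0], [-0.4, -99.4], [9.0, -82.0]]
near stop top 168 [[-36.3, -14.8], [-34.6, -0.2], [-32.4, 14.4]]
near stop mid 27 [[-30.5, -14.9], [-29.9, 3.0], [-29.7, 14.7]]
+y guides 167 [[-28.9, 22.5], [23.6, 25.1], [33.9, 26.9]]
-y guides 164 [[-29.0, -26.7], [3.6, -24.7], [33.6, -22.4]]
knob/housing 2034 [[36.4, -13.7], [54.7, 0.2], [75.7, 14.3]]
catch 320 [[28.0, -6.7], [32.2, 0.2], [35.9, 7.0]]
```

```bash
python3 - <<'E'
import numpy as np
w=np.load("w2.npy").reshape(-1,3);w=w[~np.isnan(w[:,0])]
a=np.radians(-1.6);R=np.array([[np.cos(a),np.sin(a)],[-np.sin(a),np.cos(a)]])
q=(w[:,:2]-[613,49.1])@R.T;z=w[:,2];x,y=q.T
for yc in (0,-100):
  print("slot",yc)
  for lo in range(12,64,3):
    s=(z>=lo)&(z<lo+3)&(abs(y-yc)<6)
    n=x[s&(x<-20)&(x>-45)];c=x[s&(x>5)&(x<50)]
    g=lambda v:(len(v),*np.percentile(v,[5,50,95]).round(1)) if len(v)>2 else len(v)
    print(lo,g(n),g(c))
  k=x[(abs(y-yc)<6)&(x>50)&(x<100)&(z>20)];print("far end",np.percentile(k,[50,99,100]))
p=x[(abs(y+100)<15)&(z>35.5)&(z<38)&(x<0)];print("stored near edge",np.sort(p)[:20:4])
E
```

```text
slot 0
12 (153, np.float64(-29.3), np.float64(-24.4), np.float64(-20.2)) (437, np.float64(6.3), np.float64(18.0), np.float64(30.0))
15 (13, np.float64(-30.0), np.float64(-29.9), np.float64(-29.7)) 0
18 0 0
21 2 0
24 (29, np.float64(-31.0), np.float64(-30.5), np.float64(-29.8)) 0
27 (36, np.float64(-32.5), np.float64(-31.8), np.float64(-31.1)) 0
30 (70, np.float64(-36.3), np.float64(-34.5), np.float64(-32.5)) 0
33 (10, np.float64(-35.3), np.float64(-34.5), np.float64(-34.0)) 0
36 0 0
39 0 (16, np.float64(28.0), np.float64(28.1), np.float64(28.7))
42 0 (48, np.float64(28.1), np.float64(29.1), np.float64(30.2))
45 0 (53, np.float64(29.9), np.float64(30.7), np.float64(31.8))
48 0 (58, np.float64(31.5), np.float64(32.3), np.float64(33.5))
51 0 (139, np.float64(33.2), np.float64(45.5), np.float64(48.5))
54 0 (103, np.float64(34.6), np.float64(36.3), np.float64(47.4))
57 0 (59, np.float64(36.0), np.float64(37.2), np.float64(38.6))
60 0 (149, np.float64(37.9), np.float64(40.0), np.float64(42.6))
63 0 (9, np.float64(39.2), np.float64(39.8), np.float64(40.8))
far end [64.69897494 76.1674361  7
[... 1076 characters left out ...]
4, np.float64(28.6), np.float64(29.0), np.float64(41.1))
42 0 (57, np.float64(28.5), np.float64(29.7), np.float64(38.4))
45 0 (55, np.float64(30.1), np.float64(31.2), np.float64(32.5))
48 0 (45, np.float64(31.6), np.float64(32.8), np.float64(33.9))
51 0 (146, np.float64(33.2), np.float64(44.8), np.float64(48.4))
54 0 (108, np.float64(35.2), np.float64(36.8), np.float64(47.6))
57 0 (68, np.float64(36.6), np.float64(37.7), np.float64(39.1))
60 0 (128, np.float64(38.5), np.float64(40.6), np.float64(42.6))
63 0 (9, np.float64(39.4), np.float64(39.8), np.float64(40.6))
far end [64.93367464 76.55874709 77.71310329]
stored near edge [-26.703911   -26.62102512 -26.59789129 -26.55932398 -26.53956667]
```

jog_arm(
  motion=[
    [0, 0, 0.3, 38, -5, 0, 30],
    [0, 0, 0, 37.3, -4.8, 0, 30],
    [0, 0, 0, 0, 0, 28, 30],
    [0, 0, 0, 0, 0, 28, 30],
    [0, 0, 0, 0, 0, 0, 30],
    [0, 0, 0, 0, 0, 0, 30],
  ],
)

```text
t: 6.35
eef_pos: [617.7, 48.5, 146.2]
tcp_rot: [-3.142, -0.001, -0.03]
ft_force: [1.1, 0.8, -3.5]
opening: 0.376
grip_force: 30.0
```

```bash
python3 - <<'E'
from h import *
s=env.state();e=s["eef_pos"];print(e,s["tcp_rot"],s["ft_force"],s["moment"])
d=grab("wrist");w=world(d).reshape(-1,3);w=w[~np.isnan(w[:,0])]
a=np.radians(-1.6);R=np.array([[np.cos(a),np.sin(a)],[-np.sin(a),np.cos(a)]])
q=(w[:,:2]-[616.8,49.2])@R.T;x,y=q.T;z=w[:,2]
m=(z>80)&(z<92)&(abs(x)<45)&(abs(y)<17);print("held",m.sum(),np.percentile(q[m],[.5,50,99.5],axis=0),np.median(z[m]),np.polyfit(x[m],z[m],1))
for l,m in [("+y",(y>19)&(y<30)),("-y",(y<-19)&(y>-30))]:
    m=m&(z>30)&(z<35)&(abs(x)<45);print(l,m.sum(),np.percentile(q[m],[2,50,98],axis=0).round(1).tolist() if m.any() else "")
m=(abs(y)<6)&(z>40)&(z<58)&(x>15)&(x<40)
if m.any(): print("catch",m.sum(),np.polyfit(z[m],x[m],1),np.median(y[m]))
save(d,"wrist3.png"); save(grab("side"),"side3.png")
E
```

```text
[617.67896313  48.53168149 146.1638024 ] [-3.14158419e+00 -9.98832054e-04 -3.04633356e-02] [ 1.11769804  0.77995959 -3.53693245] [0.01334279 0.10103398 0.07461377]
held 6073 [[-29.6833665  -16.83418396]
 [ 11.83314846   0.1802015 ]
 [ 31.93279136  16.78450974]] 88.4950577266001 [-9.06251458e-03  8.82543684e+01]
+y 125 [[20.4, 22.9], [26.6, 24.8], [32.8, 26.8]]
-y 126 [[20.6, -27.1], [26.7, -25.0], [32.7, -23.2]]
catch 181 [0.53958224 5.10366799] 0.3355130939781541
```

jog_arm(
  motion=[
    [0, 0, 0, 0, 0, 10, 30],
    [0, 0, 0, 0, 0, 6, 30],
    [0, 0, 0, 0, 0, 6, 30],
    [0, 0, 0, 0, 0, 5, 30],
    [0, 0, 0, 0, 0, 4, 30],
    [0, 0, 0, 0, 0, 0, 30],
  ],
)

```text
t: 7.2
eef_pos: [616.9, 48.5, 113.5]
tcp_rot: [3.142, 0.002, -0.031]
ft_force: [-3.5, -0.3, -6.7]
opening: 0.378
grip_force: 30.0
```

View pics/side3.png

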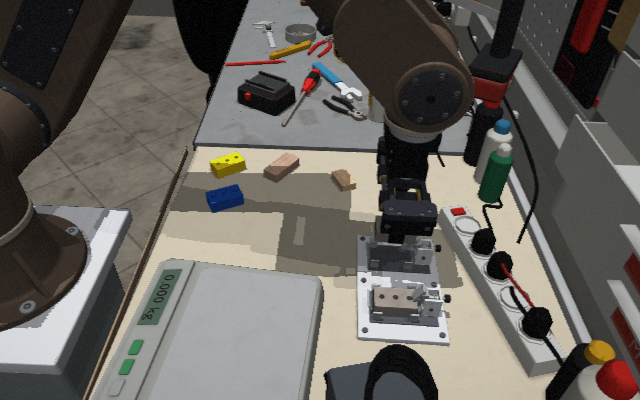

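jog_arm(
  motion=[
    [0, 0, 0, 0, 0, 4, 30],
    [0, 0, 0, 0, 0, 4, 30],
    [0, 0, 0, 0, 0, 3, 30],
    [0, 0, 0, 0, 0, 0, 30],
    [0, 0, 0, 0, 0, 0, 30],
  ],
)

```text
t: 7.82
eef_pos: [617.1, 48.5, 102.9]
tcp_rot: [3.142, 0.001, -0.031]
ft_force: [-4.2, 0.1, -5.6]
opening: 0.373
grip_force: 30.0
```

jog_arm(
  motion=[
    [0, 0, 0, 0, 0, 3, 30],
    [0, 0, 0, 0, 0, 3, 30],
    [0, 0, 0, 0, 0, 2, 30],
    [0, 0, 0, 0, 0, 0, 30],
    [0, 0, 0, 0, 0, 0, 30],
  ],
)

```text
t: 8.45
eef_pos: [617.6, 48.5, 95.4]
tcp_rot: [3.142, -0.001, -0.031]
ft_force: [-0.6, -0.3, -3.1]
opening: 0.377
grip_force: 30.0
```

jog_arm(
  motion=[
    [0, 0, 0, 0, 0, 1, 30],
    [0, 0, 0, 0, 0, 0.6, 30],
    [0, 0, 0, 0, 0, 0, 30],
    [0, 0, 0, 0, 0, 0, 30],
  ],
)

```text
t: 8.95
eef_pos: [617.5, 48.5, 94.2]
tcp_rot: [3.142, -0.001, -0.031]
ft_force: [-2.1, -0.7, 6.2]
opening: 0.374
grip_force: 30.0
```

jog_arm(
  motion=[
    [0, 0, 0, 0, 0, 0, 60],
    [0, 0, 0, 0, 0, 0, 60],
    [0, 0, 0, 0, 0, 0, 60],
    [0, 0, 0, 0, 0, 0, 60],
    [0, 0, 0, 0, 0, -10, 60],
    [0, 0, 0, 0, 0, -30, 60],
    [0, 0, 0, 0, 0, -50, 60],
    [0, 0, 0, -40, 0, -30, 60],
    [0, 0, 0, -40, 0, 0, 60],
    [0, 0, 0, 0, 0, 0, 60],
  ],
)

```text
t: 10.2
eef_pos: [535.5, 51.2, 215.0]
tcp_rot: [-3.142, -0.0, -0.031]
ft_force: [0.8, 0.1, 0.2]
opening: 0.627
grip_force: 0.0
```

```bash
python3 - <<'E'
from h import *
s=env.state();print(s["eef_pos"],s["ft_force"],s["opening"])
d=grab("wrist");w=world(d).reshape(-1,3)
save(d,"t.png");im=cv2.imread("pics/t.png")
w=w[~np.isnan(w[:,0])]
a=np.radians(-1.6);R=np.array([[np.cos(a),np.sin(a)],[-np.sin(a),np.cos(a)]])
q=(w[:,:2]-[616.8,49.2])@R.T;x,y=q.T;z=w[:,2]
for yc in (0,-100):
    m=(abs(y-yc)<15)&(x>-32)&(x<18)&(z>30)&(z<45);A=np.c_[x[m],y[m]-yc,np.ones(m.sum())]
    print(yc,m.sum(),np.linalg.lstsq(A,z[m],rcond=None)[0],np.median(z[m]))
    c=(abs(y-yc)<6)&(z>40)&(z<58)&(x>10)&(x<40);print("catch",c.sum(),np.polyval(np.polyfit(z[c],x[c],1),[40,50]),x[c].min(),"near edge",np.percentile(x[m],.5))
cv2.imwrite("pics/final.png",cv2.resize(im[0:220,180:520],None,fx=2.3,fy=2.3))
E
```

```text
[535.50106104  51.24409803 214.97338789] [0.76011123 0.12645629 0.16013917] 0.6273917933545456
0 2272 [3.85107290e-03 1.60596071e-03 3.67627451e+01] 36.748828931109756
catch 302 [23.58182189 28.91379232] 24.113134970011583 near edge -30.387334152427428
-100 2310 [1.32078511e-03 7.31588308e-03 3.66107107e+01] 36.67887285161683
catch 311 [24.82977369 29.70547858] 24.368576683475098 near edge -30.647077077699553
```

View pics/final.png

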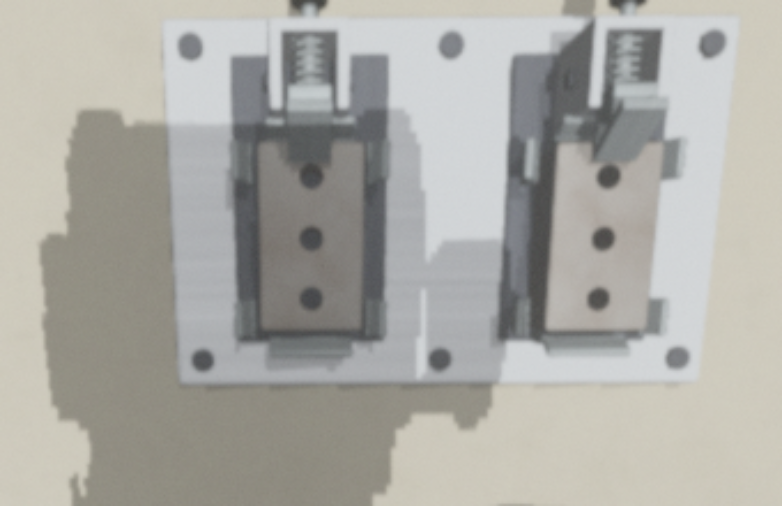

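The picture shows the block at (310,235), seated flat with its top at 36.7 mm, the same as the stored one. Its holes face up and the catch at (308,130) is out over its end.

```bash
python3 -c "
from cell import env
print(env.job_done())"
```

```text
the job is handed in; nothing more can be done
None
```

The steel setting block lies flat in the empty slot with its holes up and the latch snapped out over it; the gripper is clear and the job was handed in at about 10 s.

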